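Open the squat glaze keg

ROBOT

A 6-joint arm with a two-finger parallel gripper is mounted at the origin on the work surface. World frame = base frame: x ahead of the robot, y to its left, z up, the work surface at z = 0. Lengths are in mm, angles in rad, forces in N, time in s.
With the tool pointing down it reaches from about 275 to 750 mm from the base axis. Payload 10.2 kg.
Tool frame: the origin (TCP) lies at the very end of the fingers, on their centre line; the grasp point (between the pads) lies 19 mm behind it (ctrl.hold_point_z is the distance from the TCP to the grasp point, in mm); z points along the fingers, y is the direction in which the jaws open and shut (so a half turn about z gives the same grasp; the last joint's range is limited). The gripper opens to 85 mm and grips with 20 to 120 N. Pads are 22 mm wide; open, the fingers measure 114 mm over their backs; the gripper's body (76 mm by 85 mm) begins 54 mm behind the grasp point. The pads swing forward as they close: fully open they stand 13 mm farther back than shut.
Start: joints at [-1.412, 0.313, 1.498, -0, 1.331, -0.223], TCP at [195.598, -487.209, 231.294] pointing down, gripper open.
Joint ranges: [-2.94, 2.94], [-0.97, 2.17], [0.19, 2.56], [-1.23, 4.37], [0.02, 3.11], [-2.88, 2.88]. Speed limits (rad/s): [2.39, 2.39, 3.01, 3.14, 3.14, 3.14].

INTERFACE

Orientations are given as a unit quaternion [w, x, y, z].
In Python, from rig import readout, cams, workorder, spotter, ctrl gives the robot as it stands.
- The arm moves only by the tool step_arm, never from a script. Its argument "plan" is text: rows parted by semicolons, each of 5 numbers parted by spaces: the shift along the tool's x, y, z in cm, then the turn about the tool's z in degrees, then the opening in per cent of the stroke, from 0 (shut) to 100 (fully open). In form: x y z twist gripper; .... A call has 1 to 10 rows; each row is the pose to reach, as a shift and turn from the pose commanded when the call began, along the tool's axes at that moment; what a row does not reach only later rows make up. A row lasts 1/10 s, in which the tool goes at most 50 mm and 8.59 degrees, less where a joint would pass 70% of its speed; a pose out of reach is approached as far as the arm can. A call with a gripper value outside its range is refused whole. The fingers move at their own pace and stop on an object; "grip_force" is the grip in N (left out, the last holds). Time passes only in rows, so rows that repeat a pose let the fingers close. It gives the time, the measured TCP pose, the force and the opening at its end, in the units of the state.
- readout.sense(): the state, without advancing time (a new reading comes with each control period).
- cams.capture(name): name is "scene" or "top"; returns (picture, depth): 400x640x3 uint8, red, green, blue; 400x640 float32, mm along the optical axis (not along the pixel's ray), 0 where there is no reading.
- cams.camera_info(name): a dict with "vfov" (degrees; the focal length in pixels is half the picture's height over the tangent of half this angle, whatever the lens; pixels are square), "cx", "cy" (the principal point, pixels), "k1" (the pictures are not rectified: a ray, as slopes to the right and down, at radius r is drawn at 1 + k1 r^2 times it, then the intrinsics apply), "rvec" (rotation vector, rad) and "tvec" (3), from world to camera coordinates, as OpenCV has them. Camera axes: x right, y down, z forward; pixel columns grow to the right and rows downward; lengths in mm; the calibration is good to about 2 mm. A picture is of the moment at which its call begins. camera_info takes no time and is no camera call.
- workorder.finish_job(): hands the job in, once; it reports no verdict.
Trained networks look in the newest picture that a camera, given by its name, has taken for a name from the list of things; names that differ only in an ending like _2 or _b are one class to them, and where a whole thing is asked for, a point or a joint stands for the part that bears it (a point fixed in the world has none). Each returns a list of dicts, best first, with "conf" (0 to 1); they miss things now and then, are a little off and sometimes report something else, mostly with a low value. They report only what shows in the picture. A call takes as long as a camera call. They do not tell look-alikes from the thing itself.
- spotter.regions_of(camera, target): "pixels" (400x640 bool, what is visible of it) and "extent" ([centre column, centre row, width, height] in pixels, round what is visible of it).
The state is a dict: "time_s": time; "joints": joint angles; "dq": joint speeds; "tau": joint torques, N m; "eef_pos": TCP position; "ee_rot": TCP orientation; "force": force on the tool from outside, world axes, zero at the start; "wrist_torque": the same for the moment, N m; "grip_width": opening from 0.0 (shut) to 1.0 (fully open).
Only numpy, scipy, OpenCV 4.12 (cv2) and the standard library are available. Lean on these libraries where they do the work, as an engineer would, in place of code of your own. Each camera call takes 0.05 s, during which the arm holds its last target. There are 200 camera calls.

TASK

Open the squat, wide glaze keg: unscrew its bar-handled cap by turning it counter-clockwise (seen from above) about 130 degrees in all, taking a fresh grip as needed, then lift it straight off. Set the cap down the same way up on the round plywood bat, wholly on it, and let go. Leave the cap of the tall, narrow keg closed.

Things in the scene. Friction and masses are not known exactly. Their poses are not given: they have to be found in the camera images.
- cap: Squat keg's black cap: 76 mm disc, 26 mm high, about 0.12 kg; upright aluminium bar 60 mm long (cap x), 16 thick (y), 26 to 64 mm above the origin (centre of underside, z up). Grip it across y, fingertips just above the disc. Starts <10 deg from tight; turns easily, without rising; lifts freely 115 to 145 deg (best 130) counter-clockwise from tight; stop at 148. Till then lugs hold it.
- keg: Squat grey plastic keg, 150 mm across, fixed, in a steel hoop 166 mm across. Origin: centre of its underside on the table, z up. Shoulder 120 mm high, neck up to 144 mm. The seated cap's origin is 124 mm above this one on the same axis. Cap yaw minus keg yaw = angle turned from tight (0 = tight, counter-clockwise positive).
- bat: Round plywood bat lying on the table, 200 mm across, 18 mm thick, fixed. Origin: centre of its underside; its top is 18 mm higher.
- tall_cap (a joint): Turn (rad) of the like bar-handled cap on the other keg, the tall narrow one (110 mm across, shoulder 165 mm high, bar top 233 mm above the table); 0 = closed, as it is at the start. It is to stay closed.
Things that resemble listed ones, but are neither listed nor needed, are in the scene too. What is meant by the cap is not green, and is the larger of those in its own colour.

How it is judged (in metres and radians):
On the way:
1. the cap is off: its underside at least 30 mm above where it sat on the squat keg (z of cap in the frame of keg above 0.154 m), for 0.1 s.
At the end, for the whole second after the job is handed in: The cap rests, released and still, on the bat with its bar up (within 10 degrees), its centre within 62 mm of the bat's centre; the tall keg's cap is still closed (turned less than 0.25 rad) (horizontal distance between cap and bat below 0.062 m and z of cap in the frame of bat between 0.012 and 0.025 m and angle between cap's own z axis and vertical below 0.17 rad and linear speed of cap below 0.03 m/s and value of joint tall_cap below 0.25 rad); the robot touches nothing.
It fails at once if the tall keg's cap is turned by more than 0.25 rad (value of joint tall_cap above 0.25 rad).
It also fails if it takes over 58 s, if anything falls off the work surface, if the arm or the gripper's body presses on something with over 40 N, if the wrist force passes 120 N, or if a joint passes its speed limit or range.

## Working session

There is one attempt and no reset: what is moved stays moved. The work goes in short steps, Python scripts to look and compute and a tool call to move; the robot and the scene stay as the last step left them, time stands still between calls to the robot, and variables do not carry over. Pictures are saved under pics/ and viewed, about 8 in all and at most 12, crops included, and the job is handed in when it is done.

Besides the shell and the picture viewer there is one more tool, called after "Emit:" as name(argument=value, ...) on one line, values as JSON. step_arm: Moves the arm, as the interface text tells. Its arguments: {"type":"object","properties":{"plan":{"type":"string"},"grip_force":{"type":"number"}},"required":["plan"]}

```bash
mkdir -p pics; ls
cat > h.py <<'E'
import numpy as np, cv2
from rig import readout, cams, workorder, spotter, ctrl
def snap(cam,fn=None):
    p,d=cams.capture(cam)
    if fn: cv2.imwrite('pics/'+fn,p[:,:,::-1])
    return p,d
def K(cam):
    c=cams.camera_info(cam); f=200/np.tan(np.radians(c['vfov'])/2)
    R=cv2.Rodrigues(np.array(c['rvec'],float))[0]
    return c,f,R,np.array(c['tvec'],float).ravel()
def rays(cam,uv):
    c,f,R,t=K(cam)
    M=np.array([[f,0,c['cx']],[0,f,c['cy']],[0,0,1]],float)
    n=cv2.undistortPoints(np.array(uv,float).reshape(-1,1,2),M,np.array([c['k1'],0,0,0.]))[:,0]
    return np.c_[n,np.ones(len(n))],R,t
def world(cam,uv,depth):
    n,R,t=rays(cam,uv); return (n*np.asarray(depth,float).reshape(-1,1)-t)@R
def atz(cam,uv,z):
    n,R,t=rays(cam,uv); o=-R.T@t; d=n@R; return o+d*((z-o[2])/d[:,2])[:,None]
def cloud(cam,d,mask):
    v,u=np.nonzero(mask&(d>0)); return world(cam,np.c_[u,v],d[v,u]),np.c_[u,v]
E
python3 - <<'E'
from h import *
for c in('scene','top'):
    p,d=snap(c,c+'0.png')
    i=cams.camera_info(c); print(c,i)
    for t in('cap','keg','bat','tall_cap'):
        for r in spotter.regions_of(c,t):
            P,_=cloud(c,d,r['pixels'])
            print(t,round(r['conf'],2),np.round(r['extent']),r['pixels'].sum(),np.round(np.median(P,0)) if len(P) else '', np.round(np.percentile(P[:,2],98)) if len(P) else '')
print(readout.sense(),ctrl.hold_point_z)
E
```

```text
pics
scene {'vfov': 50.474937196561996, 'cx': 316.2548304466936, 'cy': 199.63006887635845, 'k1': -0.006464030430871993, 'rvec': array([ 1.88710786,  1.54787198, -0.65765675]), 'tvec': array([-212.04833353, -290.0380559 , 1512.51606493])}
cap 0.87 [383. 264.  35.  43.] 877 [734. 233.  26.] 65.0
cap 0.85 [430. 191.  16.  20.] 281 [502. 447.  17.] 46.0
cap 0.65 [379. 171.  29.  38.] 760 [545. 269. 150.] 189.0
keg 0.58 [376. 200.  62.  68.] 2887 [581. 251.  86.] 121.0
bat 0.6 [267. 234.  73.  61.] 3594 [559. -28.  18.] 21.0
tall_cap 0.76 [167. 163.  35.  35.] 891 [ 463. -241.  195.] 234.0
top {'vfov': 56.49543527809203, 'cx': 314.5030864204558, 'cy': 193.73649058794757, 'k1': 0.012196030009878619, 'rvec': array([ 2.20754023, -2.19074418,  0.12428542]), 'tvec': array([  60.84995862,  574.45683977, 1002.72428758])}
cap 0.9 [228. 211.  37.  29.] 853 [526. 273. 151.] 189.0
cap 0.56 [172. 227.  22.  18.] 340 [492. 450.  19.] 46.0
cap 0.55 [252. 140.  28.  28.] 643 [713. 239.  27.] 66.0
keg 0.61 [234. 210.  72.  64.] 2478 [524. 255. 117.] 124.0
bat 0.74 [347. 204.  73.  75.] 4003 [545. -22.  17.] 21.0
tall_cap 0.72 [448. 244.  37.  32.] 1005 [ 448. -231.  195.] 234.0
{'time_s': 0.5, 'joints': array([-1.41242113e+00,  3.12904294e-01,  1.49777362e+00,  3.38599911e-06,
        1.33100939e+00, -2.23391558e-01]), 'dq': array([-0.00078076,  0.00010931,  0.00110785,  0.00022232,  0.00031582,
       -0.00146089]), 'tau': array([-4.24785057e-04, -4.11928761e+01, -2.59766829e+01, -1.80203988e-04,
        7.60826279e-04, -4.22084298e-06]), 'eef_pos': array([ 195.58406019, -487.18238436,  231.26423293]), 'ee_rot': array([-4.72466537e-05,  9.81837094e-01,  1.89725904e-01,  3.18185488e-06]), 'force': array([-0.20266565, -0.22948092,  0.22049017]), 'wrist_torque': array([ 0.0216332 , -0.00424551, -0.02885238]), 'grip_width': 0.9999098667587183} 18.700000000000003
```

```bash
python3 -c "
import cv2
a=cv2.imread('pics/scene0.png');b=cv2.imread('pics/top0.png')
cv2.imwrite('pics/both0.png',cv2.resize(cv2.vconcat([a,b]),(480,600)))"
```

```text
(no output)
```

View pics/top0.png

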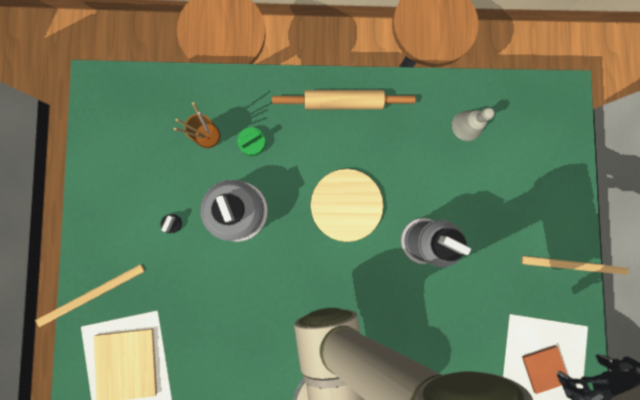

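View pics/scene0.png

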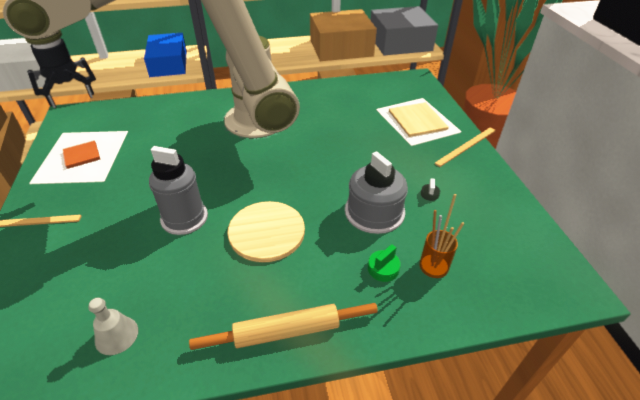

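The top view shows three candidates for the cap:
- On the squat keg at (228,208): black and full size.
- Loose at (172,224): black but small.
- Loose at (251,140): green.

The one on the squat keg fits, because it is not green and is the larger of the two black ones. The tall keg is at (435,243) and the bat at (347,205). Next I'll measure the cap and check it in a crop.

```bash
cat > m.py <<'E'
from h import *
def bar(cam,d,zlo,zhi,c,r=60):
    P,uv=cloud(cam,d,np.ones(d.shape,bool))
    m=(P[:,2]>zlo)&(P[:,2]<zhi)&(np.hypot(*(P[:,:2]-c).T)<r); return P[m],uv[m]
E
python3 - <<'E'
from m import *
for c in('top','scene'):
    p,d=snap(c)
    P,uv=bar(c,d,178,205,np.array([533,262]))
    z=np.median(P[:,2]); 
    g=p[uv[:,1],uv[:,0]].mean(1)
    r=cv2.minAreaRect(P[:,:2].astype(np.float32))
    w=P[:,:2]-P[:,:2].mean(0); e=np.linalg.svd(w,full_matrices=False)[2][0]
    print(c,len(P),'bar z',np.round(z,1),'rect',np.round(r[0],1),np.round(r[1],1),round(r[2],1),'pca yaw',np.degrees(np.arctan2(e[1],e[0])),'mean',P.mean(0).round(1))
    # disc, shoulder, bat by circle from points in z bands
    for nm,lo,hi,cc,rr in(('disc',143,158,(533,262),60),('should',114,127,(533,262),100),('bat',12,25,(552,-25),130)):
        Q,_=bar(c,d,lo,hi,np.array(cc),rr)
        if len(Q)>5:
            q=cv2.minEnclosingCircle(Q[:,:2].astype(np.float32)); print(nm,len(Q),np.median(Q[:,2]).round(1),np.round(q[0],1),round(q[1],1),Q.mean(0).round(1))
    y,x=(170,185) if c=='top' else (130,330)
    cr=cv2.resize(p[y:y+80,x:x+90,::-1],None,fx=5,fy=5,interpolation=cv2.INTER_CUBIC)
    cv2.imwrite(f'pics/cr_{c}.png',cr)
a,b=cv2.imread('pics/cr_top.png'),cv2.imread('pics/cr_scene.png')
cv2.imwrite('pics/crop1.png',cv2.resize(cv2.hconcat([a,b]),(800,356)))
E
```

```text
top 199 bar z 187.7 rect [527. 278.] [59.8 16.2] 22.5 pca yaw -157.80139288837233 mean [526.8 277.5 187.4]
disc 564 149.8 [527.3 278.2] 38.2 [526.3 275.7 149.8]
should 1459 119.3 [528.4 276.8] 70.6 [525.6 274.9 119.1]
bat 4022 17.4 [546.  -23.6] 99.8 [545.1 -23.2  17.4]
scene 156 bar z 186.6 rect [527.8 274.7] [62.6 17.5] 22.3 pca yaw 23.231398159302675 mean [531.  274.5 185.4]
disc 332 149.6 [529.7 275.6] 39.2 [540.  267.6 149.7]
should 803 119.2 [531.5 274.4] 68.2 [551.  267.2 119. ]
bat 3454 17.7 [546.4 -25.2] 102.2 [553.8 -27.7  17.6]
```

View pics/crop1.png

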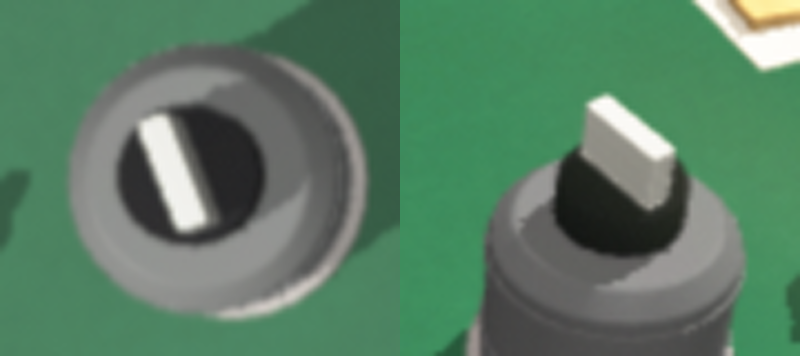

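The crop shows the black cap and its upright bar on the squat keg. The sizes agree (76 mm disc, bar 60 × 16 mm with its top at 188 mm). The cap is at (528, 276.5) with a bar yaw of 22.5°, and the tool yaw is already 21.9°. I'll lift and then travel.

Emit:
step_arm(plan="0 0 -5 0 100; 0 0 -10 0 100; 59.3 -58.5 -10 -0.6 100; 59.3 -58.5 -10 -0.6 100; 59.3 -58.5 -10 -0.6 100; 59.3 -58.5 -10 -0.6 100; 59.3 -58.5 -10 -0.6 100; 59.3 -58.5 -10 -0.6 100; 59.3 -58.5 -10 -0.6 100; 59.3 -58.5 -10 -0.6 100", grip_force=50)

```text
time_s: 1.6
eef_pos: [355.4, -118.5, 331.6]
ee_rot: [0.0, 0.981, 0.195, 0.0]
force: [0.6, -0.8, -0.4]
grip_width: 1.003
```

Emit:
step_arm(plan="31.1 -29.9 0 0 100; 31.1 -29.9 0 0 100; 31.1 -29.9 0 0 100; 31.1 -29.9 0 0 100; 31.1 -29.9 0 0 100; 31.1 -29.9 0 0 100; 31.1 -29.9 0 0 100; 31.1 -29.9 0 0 100; 31.1 -29.9 0 0 100; 31.1 -29.9 0 0 100")

```text
time_s: 2.6
eef_pos: [528.6, 277.7, 329.7]
ee_rot: [-0.0, 0.98, 0.197, -0.001]
force: [-1.1, -0.2, -0.2]
grip_width: 1.002
```

Emit:
step_arm(plan="0 0 5 0 100; 0 0 10 0 100; 0 0 13 0 100; 0 0 15 0 100; 0 0 16.5 0 100; 0 0 17.4 0 100; 0 0 17.5 0 100; 0 0 17.5 0 100")

```text
time_s: 3.4
eef_pos: [528.5, 274.6, 157.0]
ee_rot: [-0.0, 0.981, 0.195, 0.0]
force: [0.1, 0.1, -0.5]
grip_width: 0.996
```

Run:
```python
from h import *
s=readout.sense();print(s['eef_pos'],s['force'],s['joints'])
P=[]
for c,y,x in(('top',170,185),('scene',110,330)):
    p,d=snap(c); P.append(cv2.resize(p[y:y+90,x:x+90,::-1],(400,400),interpolation=cv2.INTER_CUBIC))
cv2.imwrite('pics/pre.png',cv2.hconcat(P))
```

```text
[528.51961376 274.5623871  157.01239907] [ 0.09705813  0.0923889  -0.48754205] [ 2.82604450e-01  5.28937937e-01  1.37793822e+00 -4.40623845e-05
  1.23376821e+00  1.46141705e+00]
```

View pics/pre.png

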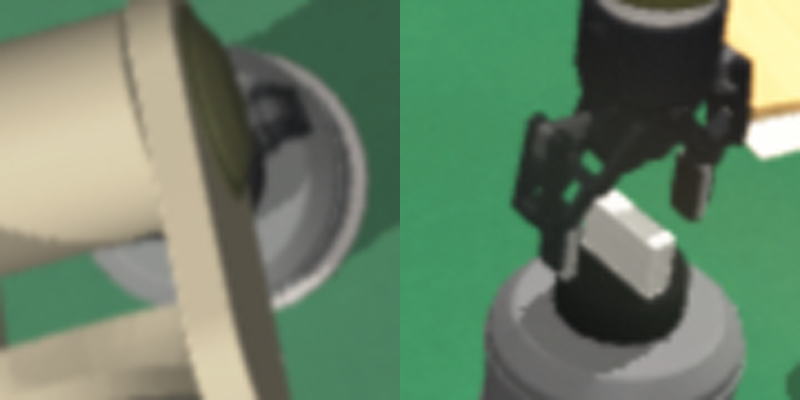

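The fingers straddle the bar, with the bar at about (625,240) in the right half of the crop. Next I'll lower slightly and close.

Emit:
step_arm(plan="0.05 -0.15 0.2 0 100; 0.05 -0.15 0.2 0 50; 0.05 -0.15 0.2 0 15; 0.05 -0.15 0.2 0 0; 0.05 -0.15 0.2 0 0; 0.05 -0.15 0.2 0 0; 0.05 -0.15 0.2 0 0; 0.05 -0.15 0.2 0 0; 0.05 -0.15 0.2 0 0; 0.05 -0.15 0.2 0 0")

```text
time_s: 4.5
eef_pos: [528.2, 276.3, 154.5]
ee_rot: [-0.0, 0.981, 0.195, 0.0]
force: [-0.7, 0.2, 1.9]
grip_width: 0.183
```

The opening is about 16 mm, so the bar is held. Now I'll turn counter-clockwise, which is negative twist.

Emit:
step_arm(plan="0 0 0 -4 0; 0 0 0 -8 0; 0 0 0 -12 0; 0 0 0 -16 0; 0 0 0 -20 0; 0 0 0 -24 0; 0 0 0 -28 0; 0 0 0 -32 0; 0 0 0 -36 0; 0 0 0 -40 0")

```text
time_s: 5.5
eef_pos: [528.2, 276.5, 154.4]
ee_rot: [-0.0, 0.854, 0.52, 0.0]
force: [-0.3, 0.6, 2.1]
grip_width: 0.18
```

Emit:
step_arm(plan="0 0 0 -5 0; 0 0 0 -10 0; 0 0 0 -15 0; 0 0 0 -20 0; 0 0 0 -25 0; 0 0 0 -30 0; 0 0 0 -34 0; 0 0 0 -38 0; 0 0 0 -42 0; 0 0 0 -45 0")

```text
time_s: 6.5
eef_pos: [527.9, 276.6, 154.5]
ee_rot: [-0.0, 0.59, 0.807, 0.0]
force: [-1.2, 1.6, 2.6]
grip_width: 0.179
```

Emit:
step_arm(plan="0 0 0 -5 0; 0 0 0 -10 0; 0 0 0 -15 0; 0 0 0 -20 0; 0 0 0 -25 0; 0 0 0 -30 0; 0 0 0 -34 0; 0 0 0 -38 0; 0 0 0 -40 0; 0 0 0 -40 0")

```text
time_s: 7.5
eef_pos: [527.9, 276.6, 154.4]
ee_rot: [-0.0, 0.28, 0.96, 0.0]
force: [-1.7, 2.0, 3.7]
grip_width: 0.177
```

Run:
```python
from m import *
s=readout.sense();print(s['eef_pos'],s['ee_rot'],s['force'],s['wrist_torque'],s['joints'],s['grip_width'])
P=[]
for c,y,x in(('top',170,185),('scene',110,330)):
    p,d=snap(c); P.append(cv2.resize(p[y:y+90,x:x+90,::-1],(400,400),interpolation=cv2.INTER_CUBIC))
cv2.imwrite('pics/turned.png',cv2.hconcat(P))
```

```text
[527.92422488 276.64352472 154.43815709] [-2.34314657e-04  2.79834739e-01  9.60048135e-01  2.05426990e-04] [-1.68329186  2.02380901  3.71663206] [0.33100772 0.36027077 0.09666976] [ 2.86029136e-01  5.32873210e-01  1.37869812e+00  6.35216218e-04
  1.23019442e+00 -7.17735479e-01] 0.17676259517816595
```

View pics/turned.png

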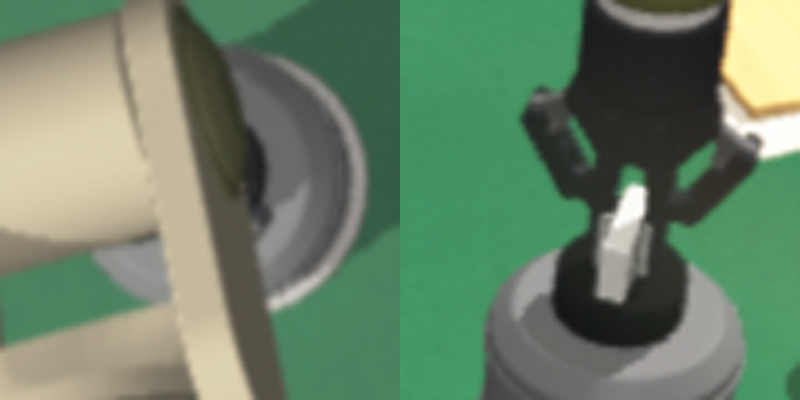

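The bar turned with the jaws and is still held, at about (625,245) in the right half of the crop. It has turned 125°, and the torque is low. I'll lift gently at first.

Emit:
step_arm(plan="0 0 -0.3 0 0; 0 0 -0.6 0 0; 0 0 -1 0 0; 0 0 -1.2 0 0")

```text
time_s: 8.0
eef_pos: [527.9, 276.5, 166.4]
ee_rot: [-0.0, 0.28, 0.96, 0.0]
force: [-2.4, 2.9, -3.4]
grip_width: 0.181
```

Emit:
step_arm(plan="0 0 -2 0 0; 0 0 -4 0 0; 0 0 -6 0 0; 0 0 -8 0 0; 0 0 -10 0 0; 0 0 -10 0 0; 0 0 -10 0 0")

```text
time_s: 8.7
eef_pos: [528.3, 276.0, 265.8]
ee_rot: [0.0, 0.28, 0.96, -0.0]
force: [0.4, -0.7, -0.9]
grip_width: 0.182
```

Run:
```python
from m import *
s=readout.sense();print(s['eef_pos'],s['force'],s['grip_width'])
p,d=snap('scene'); cv2.imwrite('pics/lift.png',cv2.resize(p[60:220,280:460,::-1],None,fx=3,fy=3))
```

```text
[528.27256358 276.0322102  265.79234456] [ 0.43606083 -0.67453246 -0.92809956] 0.1815687743356213
```

View pics/lift.png

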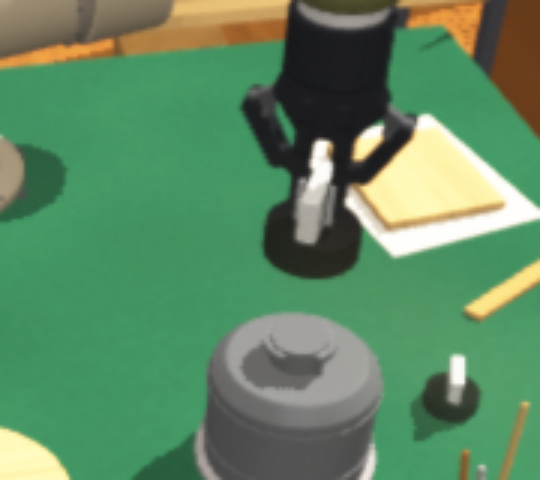

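The cap is off at about (312,235) in the crop, upright and held, and the keg neck is bare. On to the bat.

Emit:
step_arm(plan="-2 -2.8 0 0 0; -4.4 -6.1 0 0 0; -7 -9.7 0 0 0; -9.4 -13 0 0 0; -11.7 -16.2 0 0 0; -14 -19.4 0 0 0; -16 -22.1 0 0 0; -17.6 -24.4 0 0 0; -17.6 -24.4 0 0 0; -17.6 -24.4 0 0 0")

```text
time_s: 9.75
eef_pos: [545.1, -24.1, 265.3]
ee_rot: [-0.001, 0.281, 0.96, 0.0]
force: [-0.2, 0.1, -1.6]
grip_width: 0.178
```

Emit:
step_arm(plan="0 0 4 0 0; 0 0 8 0 0; 0 0 12 0 0; 0 0 15 0 0; 0 0 17.5 0 0; 0 0 19.5 0 0; 0 0 20.5 0 0; 0 0 21 0 0; 0 0 21.3 0 0; 0 0 21.3 0 0")

```text
time_s: 10.75
eef_pos: [545.6, -23.9, 53.7]
ee_rot: [0.0, 0.28, 0.96, 0.0]
force: [-0.5, -0.3, -1.5]
grip_width: 0.178
```

Emit:
step_arm(plan="0 0 0.1 0 0; 0 0 0.2 0 0; 0 0 0.3 0 0; 0 0 0.4 0 0; 0 0 0.4 0 0")

```text
time_s: 11.25
eef_pos: [545.3, -24.0, 49.2]
ee_rot: [-0.0, 0.28, 0.96, 0.0]
force: [-0.5, 0.3, -1.6]
grip_width: 0.179
```

Emit:
step_arm(plan="0 0 0.05 0 0; 0 0 0.1 0 0; 0 0 0.1 0 0")

```text
time_s: 11.55
eef_pos: [545.4, -24.0, 48.5]
ee_rot: [0.0, 0.28, 0.96, -0.0]
force: [-1.3, 0.5, 0.2]
grip_width: 0.179
```

Contact is showing as the weight coming off. Release and retreat.

Emit:
step_arm(plan="0 0 0 0 30; 0 0 0 0 60; 0 0 0 0 100; 0 0 0 0 100; 0 0 0 0 100; 0 0 -1 0 100; 0 0 -4 0 100; 0 0 -8 0 100; 0 0 -13 0 100; 0 0 -18 0 100")

```text
time_s: 12.55
eef_pos: [544.9, -23.9, 231.0]
ee_rot: [0.0, 0.28, 0.96, 0.0]
force: [0.0, -0.8, 0.4]
grip_width: 1.003
```

Run:
```python
from m import *
s=readout.sense();print(s['eef_pos'],s['force'],s['grip_width'],s['time_s'])
p,d=snap('scene','end.png')
for n,lo,hi in(('bar',75,95),('disc',38,50),('bat',12,24)):
    Q,_=bar('scene',d,lo,hi,np.array([546,-24]),110); q=cv2.minEnclosingCircle(Q[:,:2].astype(np.float32)); print(n,len(Q),np.median(Q[:,2]).round(1),np.round(q,1) if 0 else q)
```

```text
[544.86695057 -23.88193442 230.97966839] [ 0.02699512 -0.8153233   0.40020961] 1.0028461188287487 12.55
bar 134 81.3 ((549.4324340820312, -24.285320281982422), 30.297882080078125)
disc 357 43.6 ((548.8906860351562, -26.087474822998047), 39.19863510131836)
bat 2739 17.7 ((546.5813598632812, -26.762483596801758), 101.64019775390625)
```

View pics/end.png

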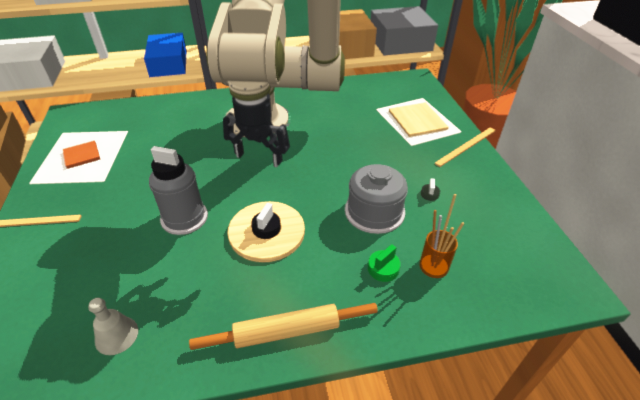

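The cap sits upright near the bat's centre at (266,222). The squat keg is open at (378,173), the tall keg's cap at (167,160) is unchanged, and the gripper is clear.

```bash
python3 -c "
from rig import workorder; print(workorder.finish_job())"
```

```text
the job is handed in; nothing more can be done
None
```

The squat keg is open and its cap is resting on the plywood bat. I turned the cap about 125° counter-clockwise in a single grip, lifted it straight off, set it down and released it. I then handed the job in, at about 12.6 s on the robot's clock; no verdict was reported.

- **Placement:** in the last scene image the cap is upright, about 2–3 mm from the bat's centre. Its disc top is at 43.6 mm, where 44 mm is expected.
- **Other checks:** the gripper is about 140 mm clear of the cap. The tall keg's cap looks unchanged and the arm never went near it, though I judged that by eye rather than measuring its angle.
- **Cameras:** the two cameras differed by 2–3 mm on positions early on, within tolerance. No check failed.

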